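# Swap the two mixing jars on the soap mixers

## Robot

A 6-joint arm with a two-finger parallel gripper is mounted at the origin on the work surface. World frame = base frame: x ahead of the robot, y to its left, z up, the work surface at z = 0. Lengths are in mm, angles in rad, forces in N, time in s.
With the tool pointing down it reaches from about 300 to 750 mm from the base axis. Payload 8.5 kg.
Tool frame: the origin (TCP) lies between the finger pads; the fingertips stand 19 mm ahead of it and the grasp point (between the pads) is the TCP; z points along the fingers, y is the line along which they close (so a half turn about z gives the same grasp; the last joint's range is limited). The gripper opens to 88 mm and grips with 3 to 60 N. Pads are 18 mm wide; open, the fingers measure 123 mm over their backs; the gripper's body (75 mm by 187 mm) begins 45 mm behind the grasp point.
Start: joints at [1.122, 0.381, 1.297, -0, 1.464, -0.215], TCP at [127.414, 535.02, 257.748] pointing down, gripper open.
Joint ranges: [-3.11, 3.11], [-0.89, 2.33], [0.22, 2.48], [-1.42, 4.56], [0.17, 2.85], [-2.88, 2.88]. Speed limits (rad/s): [2.39, 2.39, 3.14, 3.14, 3.14, 3.14].

## Interface

Orientations are given as a rotation vector (axis times angle).
In Python, from rig import get_state, viewer, ticket gives the robot as it stands. The module is installed in compiled form; this text tells all that it offers.
- The arm moves only by the tool carry_out, never from a script. Its argument "targets" is a list of rows, each a list of 5 numbers: the opening, from 0 (shut) to 1 (fully open), then the shift along the tool's x, y, z scaled (see below), then the turn about the tool's z scaled (see below). A call has 1 to 5 rows; each row is the pose to reach, as a shift and turn from the pose commanded when the call began, along the tool's axes at that moment; what a row does not reach only later rows make up. The controller multiplies each number of a shift by 1 m and each number of a turn by 2 rad. A row lasts 1/8 s, in which the tool goes at most 62.5 mm and 10.7 degrees, less where a joint would pass 70% of its speed; a pose out of reach is approached as far as the arm can. A call with a number of a shift or a turn outside -1 to 1 is refused whole. A call with a gripper value outside its range is refused whole. The fingers move at their own pace and stop on an object; "grip_force" is the grip in N (left out, the last holds). Time passes only in rows, so rows that repeat a pose let the fingers close. It gives the time, the measured TCP pose, the force, the opening and the grip force at its end, in the units of the state.
- get_state(): the state, without advancing time (a new reading comes with each control period).
- viewer.read_camera(name): name is "scene" or "top" or "wrist"; returns a dict with "pixels" (480x640x3 uint8, blue, green, red), "K" (3x3 intrinsics, pixels), "rvec" (rotation vector, rad) and "tvec" (3), from world to camera coordinates, as OpenCV has them; the wrist camera has in their place "T_tool_cam" (4x4, takes a point from camera to tool coordinates, whose origin is the TCP and whose axes are the flange's). Camera axes: x right, y down, z forward; pixel columns grow to the right and rows downward; lengths in mm; the calibration is good to about 2 mm. A picture is of the moment at which its call begins: read the wrist's pose just before it. There is no depth.
- ticket.hand_in(): hands the job in; it is judged then, once.
The state is a dict: "time": time; "q": joint angles; "qvel": joint speeds; "joint_efforts": joint torques, N m; "eef_pos": TCP position; "ee_rot": TCP orientation; "wrist_force": force on the tool from outside, world axes, zero at the start; "torque": the same for the moment, N m; "gripper_width": finger opening in mm; "grip_force": force on a finger pad.
Only numpy, scipy, OpenCV 4.12 (cv2) and the standard library are available. Lean on these libraries where they do the work, as an engineer would, in place of code of your own. Each camera call takes 0.05 s, during which the arm holds its last target. There are 200 camera calls.

## Task

The two mixing jars stand on each other's mixer bases. Swap them so that each jar sits upright and fully down over the square drive of the base of its own colour; the cork mat is free for parking a jar in between. Set the jars down gently without forcing or tipping them, and do not push the other things on the table around.

Things in the scene. Friction and masses are not known exactly. Their poses are not given: they have to be found in the camera images.
- green_jar: closed jar with lime green lid, starts on the red base. Origin: centre of underside, z up. Grey foot 64x64x20 mm with a square bore from below, 34x34 mm, 20 deep, sides along x and y; white body 62 mm diameter up to 76; lid 66 mm diameter, top at 88; bar handle from 88 to 122 mm high, 56 long in x, 22 thick in y (grip across y). 0.5 kg. Fits in any quarter-turn
- green_seat (a point): where the lime green jar belongs: centre of the lime green deck of the green base, at deck height, at the foot of its square steel drive. The drive rises 18 mm from here, 28x28 mm for 10 mm, then a round cone 8 mm high narrowing from 27 to 18 mm, sides along this point's x and y; z up. A seated jar has its underside centre at this point
- green_base: mixer base, fixed: white box 120x120 mm, square with its drive, lime green deck 45 mm above the table. Origin: centre of its underside, 45 mm below green_seat, same axes
- red_jar: closed jar with red lid, starts on the green base. Origin: centre of underside, z up. Grey foot 64x64x20 mm with a square bore from below, 34x34 mm, 20 deep, sides along x and y; white body 62 mm diameter up to 76; lid 66 mm diameter, top at 88; bar handle from 88 to 122 mm high, 56 long in x, 22 thick in y (grip across y). 0.5 kg. Fits in any quarter-turn
- red_seat (a point): where the red jar belongs: centre of the red deck of the red base, at deck height, at the foot of its square steel drive. The drive rises 18 mm from here, 28x28 mm for 10 mm, then a round cone 8 mm high narrowing from 27 to 18 mm, sides along this point's x and y; z up. A seated jar has its underside centre at this point
- red_base: mixer base, fixed: white box 120x120 mm, square with its drive, red deck 45 mm above the table. Origin: centre of its underside, 45 mm below red_seat, same axes
- cork_mat: free round cork mat, 100 mm diameter, 6 mm thick, fixed to the table: a place to park a jar. Origin: centre of its underside, on the table
- amber_bottle: amber bottle with a black cap, 52 mm diameter, 115 mm high; bystander. Origin: centre of its underside
- jug: white plastic jug, 120 mm diameter, 140 mm high, handle on its +y side; bystander. Origin: centre of its underside
- spatula: lime green spatula, 240 mm long, lying flat; bystander; its own x axis runs along it
- soap_bar: cream soap bar, 60 x 95 x 30 mm; bystander. Origin: centre of its underside

How it is judged (in metres and radians):
At the end, for the whole second after the job is handed in: Each jar is on the base of its own colour: its underside centre within 6 mm sideways and 4 mm in height of that base's seat (so the square drive is inside the bore), upright within 0.06 rad, at rest and released (horizontal distance between green_jar and green_seat below 0.006 m and z of green_jar in the frame of green_seat between -0.004 and 0.004 m and angle between each of green_jar, red_jar's own z axis and vertical below 0.06 rad and linear speed of each of green_jar, red_jar below 0.02 m/s and horizontal distance between red_jar and red_seat below 0.006 m and z of red_jar in the frame of red_seat between -0.004 and 0.004 m); the robot touches nothing.
It fails at once if a jar is tipped by more than 0.6 rad (angle between any of green_jar, red_jar's own z axis and vertical above 0.6 rad).
It fails at once if a jar is slammed or forced: more than 60 N between a jar and a mixer base or the cork mat (contact force between any of green_jar, red_jar and green_base above 60 N or contact force between any of green_jar, red_jar and red_base above 60 N or contact force between any of green_jar, red_jar and cork_mat above 60 N).
It fails at once if a bystander (bottle, jug, spatula, soap bar) is moved more than 30 mm (distance of any of amber_bottle, jug, spatula, soap_bar from where it was at the start of the episode above 0.03 m).
It also fails if it takes over 70 s, if anything falls off the work surface, if the arm or the gripper's body presses on something with over 40 N, if the wrist force passes 120 N, or if a joint passes its speed limit or range.

## Working session

There is one attempt and no reset: what is moved stays moved. The work goes in short steps, Python scripts to look and compute and a tool call to move; the robot and the scene stay as the last step left them, time stands still between calls to the robot, and variables do not carry over. Pictures are saved under pics/ and viewed, at most 10 in all, crops included, and the job is handed in when it is done.

Besides the shell and the picture viewer there is one more tool, called by a JSON object that holds its "api" and its "payload". carry_out: Moves the arm, as the interface text tells. Its arguments: {"type":"object","properties":{"targets":{"type":"array"},"grip_force":{"type":"number"}},"required":["targets"]}

```bash
mkdir -p pics; python3 - <<'E'
from rig import get_state, viewer
import cv2,pickle
print(get_state())
d={}
for n in("scene","top"):
    c=viewer.read_camera(n);d[n]=c;cv2.imwrite(f"pics/{n}0.png",c["pixels"]);print(n,c["K"],c["rvec"],c["tvec"])
pickle.dump(d,open("d0.pkl","wb"))
E
```

```text
{'time': 0.0, 'q': array([ 1.12168918e+00,  3.81200236e-01,  1.29824145e+00,  3.72812076e-05,
        1.46360914e+00, -2.15295192e-01]), 'qvel': array([ 0.00131074, -0.00046186, -0.00015755, -0.00056671,  0.00158435,
       -0.00197502]), 'joint_efforts': array([-3.95600182e-04, -4.37922120e+01, -2.24547011e+01,  7.13002053e-02,
        3.53038218e-02, -1.08992490e-04]), 'eef_pos': array([127.30885867, 534.80769116, 257.14199341]), 'ee_rot': array([-3.66381576e-01, -3.11964045e+00,  2.14592553e-03]), 'wrist_force': array([ 0.40437359, -0.09505648, -0.01520852]), 'torque': array([-0.00366749, -0.00850726,  0.05211879]), 'grip_force': 0.0, 'gripper_width': 88.0985771918299}
scene [[546.47235184   0.         315.22449047]
 [  0.         546.47235184 240.22593902]
 [  0.           0.           1.        ]] [ 2.51185439  0.72200192 -0.18845808] [-452.17061912 -138.35917978 1555.22919091]
top [[540.95839985   0.         317.66644087]
 [  0.         540.95839985 247.34419705]
 [  0.           0.           1.        ]] [ 2.16084751 -2.12324696  0.17079082] [  58.66198605  485.07057249 1371.78154686]
```

View pics/top0.png

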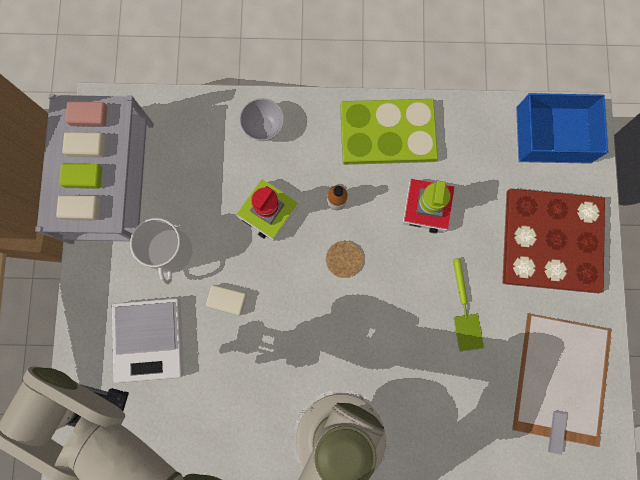

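View pics/scene0.png

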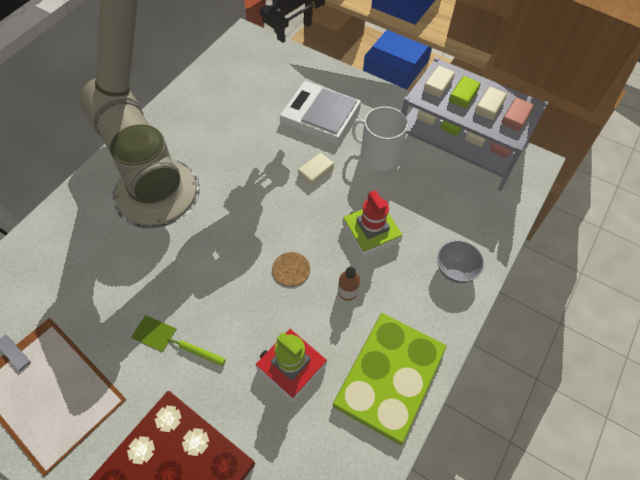

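Top view: the red jar is at (266,205) on the green base, the green jar at (432,200) on the red base. The mat is at (345,259), the bottle at (337,196), the jug at (155,243) and the soap at (226,299). Next I measure decks and mat in both views.

```bash
cat > h.py <<'E'
import numpy as np,cv2
from scipy.spatial.transform import Rotation as R
def cam(c,state=None):
    """-> K, R_wc (cam->world), origin"""
    if "rvec" in c and c.get("rvec") is not None:
        Rm=cv2.Rodrigues(np.array(c["rvec"],float))[0];return c["K"],Rm.T,-Rm.T@np.ravel(c["tvec"])
    T=np.eye(4);T[:3,:3]=R.from_rotvec(state["ee_rot"]).as_matrix();T[:3,3]=state["eef_pos"]
    T=T@c["T_tool_cam"];return c["K"],T[:3,:3],T[:3,3]
def rays(C,uv,z):
    K,Rm,o=C;uv=np.atleast_2d(uv).astype(float)
    d=(Rm@np.linalg.inv(K)@np.c_[uv,np.ones(len(uv))].T).T
    return (o+d*((z-o[2])/d[:,2])[:,None])[:,:2]
def project(C,P):
    K,Rm,o=C;p=(K@Rm.T@(np.atleast_2d(P)-o).T).T;return p[:,:2]/p[:,2:]
def mask(img,col):
    h=cv2.cvtColor(img,cv2.COLOR_BGR2HSV);i=lambda a,b:cv2.inRange(h,a,b)
    if col=="green":return i((30,120,60),(45,255,255))
    if col=="red":return i((0,170,60),(6,255,255))|i((172,170,60),(180,255,255))
    if col=="cork":return i((8,80,60),(22,220,230))
def comp(m,uv,pad=40):
    """largest contour whose centroid is near uv"""
    cs=[c for c in cv2.findContours(m,cv2.RETR_EXTERNAL,cv2.CHAIN_APPROX_NONE)[0] if cv2.contourArea(c)>60]
    cs=[c for c in cs if np.linalg.norm(c.reshape(-1,2).mean(0)-uv)<pad]
    return max(cs,key=cv2.contourArea).reshape(-1,2)
def rect(p):
    (c,s,a)=cv2.minAreaRect(p.astype(np.float32));return np.round(c,1),np.round(s,1),round(a,1)
E
python3 - <<'E'
import pickle;from h import *
d=pickle.load(open("d0.pkl","rb"))
uv={"top":{"green":(266,207),"red":(429,204),"cork":(345,259)},"scene":{"green":(373,229),"red":(291,363),"cork":(291,269)}}
for n in d:
    C=cam(d[n]);print(n,"cam at",C[2].round())
    for k,z in(("green",45),("red",45),("cork",6)):
        c=comp(mask(d[n]["pixels"],k),uv[n][k]);print(k,rect(rays(C,c,z)))
    for k,b in(("red","green"),("green","red")):
        c=comp(mask(d[n]["pixels"],k),np.array(uv[n][b])+(0,-10 if n=="scene" else -4),15);print("lid",k,rect(rays(C,c,150)),len(c))
C=cam(d["top"])
print("bottle",rays(C,(337,196),80),"jug",rays(C,(155,243),100),"soap",rays(C,(226,299),30))
E
```

```text
scene cam at [ 861. -546. 1266.]
green (array([585.2, 200.2]), array([116.8, 119. ]), 57.0)
red (array([ 606.7, -225. ]), array([114.1, 114.5]), 80.3)
cork (array([460.2,  -5.5]), array([96.6, 97.4]), 32.2)
lid red (array([585.1, 190.1]), array([61.2, 74.4]), 69.2) 118
lid green (array([ 613.5, -236.1]), array([63.6, 78.1]), 22.0) 96
top cam at [ 266.   70. 1430.]
green (array([584.9, 201.3]), array([115.7, 114.6]), 57.2)
red (array([ 605.7, -223.8]), array([114.4, 114.7]), 80.5)
cork (array([459.1,  -3.5]), array([96.5, 95.8]), 0.8)
lid red (array([576.2, 196.5]), array([70.5, 63.8]), 45.6) 77
lid green (array([ 597.6, -217.8]), array([61.9, 83.5]), 44.5) 83
bottle [[611.48761686  19.97256189]] jug [[477.86414495 472.16697953]] soap [[346.09966956 301.19974361]]
```

```bash
cat >> h.py <<'E'
def plan(s,xyz,yaw=None):
    """shift in tool axes (m) and turn value to bring TCP to xyz (mm) and tool y along yaw deg (mod 180, world)"""
    Rm=R.from_rotvec(s["ee_rot"]).as_matrix()
    sh=Rm.T@(np.array(xyz,float)-s["eef_pos"])/1000
    y=np.degrees(np.arctan2(Rm[1,1],Rm[0,1]));out=[sh.round(4)]
    if yaw is not None:
        d=(yaw-y+90)%180-90      # world ccw; tool z down -> negative
        out+=["turns",[round(-np.radians(a)/2,4) for a in (d,d-180*np.sign(d))],"q6",round(s["q"][5],2)]
    return [*out,"y at %.1f"%y]
E
python3 - <<'E'
from h import *;from rig import get_state,viewer
s=get_state();c=viewer.read_camera("wrist");print(c["K"],c["T_tool_cam"])
Rm=R.from_rotvec(s["ee_rot"]).as_matrix();print(Rm.round(3))
print(plan(s,(560,200,330),57),plan(s,(560,200,330),-33))
E
```

```text
[[395.77772327   0.         322.32704161]
 [  0.         395.77772327 239.76499094]
 [  0.           0.           1.        ]] [[-4.38615801e-04 -9.64945187e-01 -2.62451127e-01  6.68850673e+01]
 [ 9.99999902e-01 -4.37245210e-04 -6.36236440e-05  1.87768141e-02]
 [-5.33621690e-05 -2.62451129e-01  9.64945285e-01 -1.27986397e+02]
 [ 0.00000000e+00  0.00000000e+00  0.00000000e+00  1.00000000e+00]]
[[-0.973  0.232 -0.001]
 [ 0.232  0.973 -0.001]
 [ 0.    -0.001 -1.   ]]
[array([-0.4985, -0.2256, -0.0726]), 'turns', [np.float64(0.1711), np.float64(-1.3997)], 'q6', np.float64(-0.22), 'y at 76.6'] [array([-0.4985, -0.2256, -0.0726]), 'turns', [np.float64(-0.6143), np.float64(0.9565)], 'q6', np.float64(-0.22), 'y at 76.6']
```

{"api": "carry_out", "payload": {"targets": [[1, -0.25, -0.11, -0.07, 0.1], [1, -0.25, -0.11, -0.07, 0.171], [1, -0.25, -0.11, -0.07, 0.171], [1, -0.25, -0.11, -0.07, 0.171], [1, -0.25, -0.11, -0.07, 0.171]]}}

```text
time: 0.78
eef_pos: [347.1, 368.3, 328.3]
ee_rot: [0.896, 3.011, 0.001]
wrist_force: [-0.5, 0.8, -0.1]
gripper_width: 88.2
grip_force: 0.0
```

```bash
python3 - <<'E'
from h import *;from rig import get_state
s=get_state();print(s["time"],s["eef_pos"],s["qvel"].round(2),plan(s,(585,200.7,330),57))
E
```

```text
0.775 [347.10831754 368.32184448 328.31490238] [-0.45  0.01 -0.17  0.01  0.18 -0.46] [array([-0.2908, -0.0103, -0.0016]), 'turns', [np.float64(-0.0012), np.float64(1.5696)], 'q6', np.float64(-0.41), 'y at 56.9']
```

{"api": "carry_out", "payload": {"targets": [[1, -0.29, -0.01, -0.002, 0], [1, -0.29, -0.01, -0.002, 0], [1, -0.29, -0.01, -0.002, 0], [1, -0.29, -0.01, -0.002, 0], [1, -0.29, -0.01, -0.002, 0]]}}

```text
time: 1.4
eef_pos: [584.8, 201.7, 328.9]
ee_rot: [-0.894, -3.01, 0.001]
wrist_force: [-0.5, 0.2, -0.5]
gripper_width: 88.1
grip_force: 0.0
```

{"api": "carry_out", "payload": {"targets": [[1, 0, 0, 0, 0], [1, 0, 0, 0, 0]]}}

```text
time: 1.65
eef_pos: [582.3, 204.3, 329.6]
ee_rot: [-0.891, -3.012, 0.0]
wrist_force: [-0.1, -0.2, 0.2]
gripper_width: 88.0
grip_force: 0.0
```

```bash
python3 - <<'E'
from h import *;from rig import get_state,viewer
import pickle
s=get_state();c=viewer.read_camera("wrist");pickle.dump((s,c),open("w1.pkl","wb"))
cv2.imwrite("pics/w1.png",c["pixels"]);print(s["time"],s["eef_pos"],plan(s,(585,200.7,330),57))
E
```

```text
1.65 [582.33413799 204.26769196 329.60866161] [array([-0.0042, -0.0015, -0.0004]), 'turns', [np.float64(0.0003), np.float64(-1.5705)], 'q6', np.float64(-0.85), 'y at 57.0']
```

View pics/w1.png

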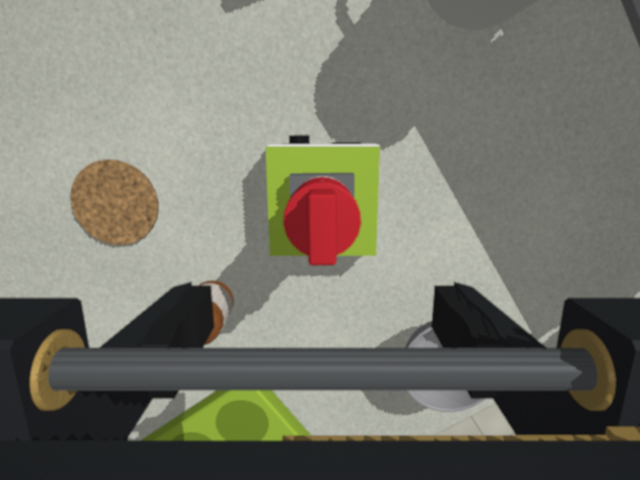

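The wrist view shows the red jar's handle at (323,228), running along the image vertical (tool x). The fingers would therefore close across it. Next I measure the handle and deck from this view.

```bash
python3 - <<'E'
import pickle;from h import *
s,c=pickle.load(open("w1.pkl","rb"));C=cam(c,s);im=c["pixels"]
g=comp(mask(im,"green"),(323,200),60);print("deck",rect(rays(C,g,45)))
r=comp(mask(im,"red"),(323,220),60);print("all red @133",rect(rays(C,r,133)))
hsv=cv2.cvtColor(im,cv2.COLOR_BGR2HSV)
print([int(hsv[210,x,2]) for x in range(290,360,5)])
m=mask(im,"red")&cv2.inRange(hsv,(0,0,207),(180,255,255))
h=comp(m,(323,225),30);print("handle @167",rect(rays(C,h,167)),h.min(0),h.max(0))
print([int(im[y,323,2]) for y in range(180,275,3)])
E
```

```text
deck (array([586.4, 201.6]), array([115.4, 114.9]), 57.0)
all red @133 (array([586.5, 201.2]), array([66.1, 66.4]), 11.6)
[168, 118, 119, 118, 165, 181, 183, 183, 184, 182, 183, 183, 184, 184]Traceback (most recent call last):
  File "<stdin>", line 8, in <module>
  File "h.py", line 24, in comp
    return max(cs,key=cv2.contourArea).reshape(-1,2)
           ~~~^^^^^^^^^^^^^^^^^^^^^^^^
ValueError: max() iterable argument is empty
```

```bash
cat >> h.py <<'E'
def tool(s,p,z):
    """world point -> tool axes relative to TCP (mm)"""
    Rm=R.from_rotvec(s["ee_rot"]).as_matrix();p=np.atleast_2d(p)
    return ((np.c_[p,np.full(len(p),z)]-s["eef_pos"])@Rm)[:,:2].round(1)
def fitcircle(p,r):
    from scipy.optimize import least_squares
    return least_squares(lambda c:np.hypot(*(p-c).T)-r,p.mean(0),loss="soft_l1").x
E
python3 - <<'E'
import pickle;from h import *
s,c=pickle.load(open("w1.pkl","rb"));C=cam(c,s);im=c["pixels"]
g=comp(mask(im,"green"),(323,200),60);dc=rect(rays(C,g,45))[0];print("deck",tool(s,dc,45))
r=comp(mask(im,"red"),(323,220),60)
rr=r[(r[:,1]<235)];print("lid", rr.min(0),rr.max(0)); p=rays(C,rr,130);print("lid circle",tool(s,fitcircle(p,33.),130))
lo=r[r[:,1]>258];print("handle end",r.max(0)[1],tool(s,rays(C,(lo[:,0].mean(),r[:,1].max()+.5),167),167),"expect -28 from centre")
hs=cv2.cvtColor(im,cv2.COLOR_BGR2HSV)
print("col323",[(y,*map(int,hs[y,323])) for y in range(166,200,2)])
print("row 230",[(x,int(im[230,x,2])) for x in range(300,346,2)])
E
```

```text
deck [[-5.1  0. ]]
lid [284 178] [359 234]
lid circle [[-3.9 -0.4]]
handle end 264 [[-32.   -0.4]] expect -28 from centre
col323 [(166, 38, 165, 179), (168, 38, 165, 179), (170, 38, 165, 179), (172, 38, 143, 155), (174, 45, 15, 101), (176, 179, 58, 150), (178, 179, 167, 157), (180, 178, 180, 164), (182, 178, 194, 172), (184, 178, 194, 191), (186, 178, 196, 187), (188, 178, 197, 175), (190, 178, 201, 155), (192, 179, 199, 155), (194, 178, 198, 174), (196, 178, 198, 193), (198, 178, 197, 186)]
row 230 [(300, 117), (302, 117), (304, 117), (306, 116), (308, 119), (310, 158), (312, 179), (314, 181), (316, 181), (318, 182), (320, 182), (322, 182), (324, 184), (326, 184), (328, 184), (330, 185), (332, 185), (334, 187), (336, 175), (338, 182), (340, 182), (342, 183), (344, 182)]
```

{"api": "carry_out", "payload": {"targets": [[1, -0.004, 0, 0.06, 0], [1, -0.004, 0, 0.11, 0], [1, -0.004, 0, 0.15, 0], [1, -0.004, 0, 0.172, 0], [1, -0.004, 0, 0.172, 0]]}}

```text
time: 2.33
eef_pos: [584.9, 202.5, 157.0]
ee_rot: [-0.889, -3.011, 0.002]
wrist_force: [0.7, -0.0, 0.3]
gripper_width: 87.8
grip_force: 0.0
```

{"api": "carry_out", "payload": {"targets": [[1, 0, 0, 0, 0], [0, 0, 0, 0, 0], [0, 0, 0, 0, 0], [0, 0, 0, 0, 0], [0, 0, 0, 0, 0]], "grip_force": 30}}

```text
time: 2.95
eef_pos: [586.3, 201.6, 157.8]
ee_rot: [0.892, 3.012, 0.0]
wrist_force: [-0.5, -0.7, -0.6]
gripper_width: 50.3
grip_force: 0.0
```

{"api": "carry_out", "payload": {"targets": [[0, 0, 0, 0, 0], [0, 0, 0, 0, 0], [0, 0, 0, 0, 0], [0, 0, 0, 0, 0], [0, 0, 0, 0, 0]]}}

```text
time: 3.58
eef_pos: [586.2, 201.6, 157.7]
ee_rot: [-0.892, -3.012, 0.0]
wrist_force: [-0.2, -0.7, -0.4]
gripper_width: 21.7
grip_force: 30.0
```

{"api": "carry_out", "payload": {"targets": [[0, 0, 0, -0.005, 0], [0, 0, 0, -0.015, 0], [0, 0, 0, -0.035, 0], [0, 0, 0, -0.07, 0], [0, 0, 0, -0.12, 0]]}}

```text
time: 4.2
eef_pos: [585.7, 201.5, 278.2]
ee_rot: [-0.891, -3.01, 0.002]
wrist_force: [0.6, 0.5, -5.1]
gripper_width: 21.8
grip_force: 30.0
```

```bash
python3 - <<'E'
from h import *;from rig import get_state,viewer
import pickle
s=get_state();c=viewer.read_camera("wrist");t=viewer.read_camera("top");pickle.dump((s,c,t),open("w2.pkl","wb"))
print(s["time"],s["eef_pos"],s["gripper_width"],s["wrist_force"],plan(s,(459.5,-4.5,290),57))
t=t["pixels"][100:320,200:500];w=cv2.resize(c["pixels"],(400,300));o=np.zeros((300,720,3),np.uint8);o[:,:400]=w;o[:220,410:710]=t;cv2.imwrite("pics/w2.png",o)
E
```

```text
4.2 [585.73635523 201.54489149 278.22821853] 21.799912443222713 [ 0.61850919  0.54071775 -5.08587009] [array([-0.0063, -0.2416, -0.0113]), 'turns', [np.float64(0.0001), np.float64(-1.5707)], 'q6', np.float64(-0.85), 'y at 57.0']
```

View pics/w2.png

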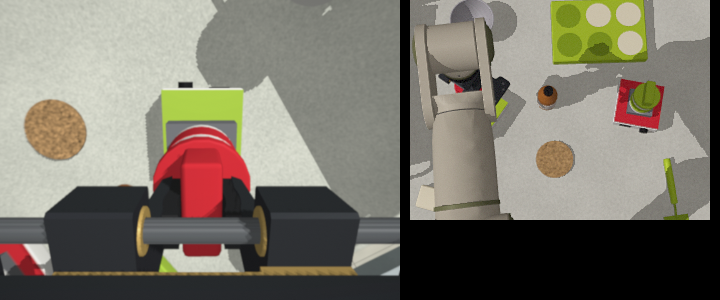

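{"api": "carry_out", "payload": {"targets": [[0, -0.0015, -0.055, -0.005, 0], [0, -0.003, -0.115, -0.005, 0], [0, -0.005, -0.175, -0.005, 0], [0, -0.006, -0.22, 0.0, 0], [0, -0.006, -0.2415, 0.0, 0]]}}

```text
time: 4.92
eef_pos: [458.0, -5.6, 276.6]
ee_rot: [-0.894, -3.009, 0.001]
wrist_force: [-0.7, 0.1, -5.9]
gripper_width: 21.8
grip_force: 30.0
```

{"api": "carry_out", "payload": {"targets": [[0, 0, 0, 0.03, 0], [0, 0, 0, 0.07, 0], [0, 0, 0, 0.11, 0], [0, 0, 0, 0.13, 0], [0, 0, 0, 0.14, 0]]}}

```text
time: 5.55
eef_pos: [459.0, -4.0, 136.3]
ee_rot: [-0.891, -3.01, 0.0]
wrist_force: [0.2, -0.1, -4.9]
gripper_width: 21.7
grip_force: 30.0
```

```bash
python3 - <<'E'
from h import *;from rig import get_state,viewer
s=get_state()
print(s["time"],s["eef_pos"],s["wrist_force"],plan(s,(459.5,-4.5,118.7),57))
E
```

```text
5.55 [458.98275383  -3.9805007  136.25470923] [ 0.24633076 -0.1327792  -4.8713021 ] [array([-0.0008, -0.0001,  0.0176]), 'turns', [np.float64(0.0001), np.float64(-1.5707)], 'q6', np.float64(-1.26), 'y at 57.0']
```

{"api": "carry_out", "payload": {"targets": [[0, 0, 0, 0.008, 0], [0, 0, 0, 0.013, 0], [0, 0, 0, 0.015, 0], [0, 0, 0, 0.0165, 0], [0, 0, 0, 0.0165, 0]]}}

```text
time: 6.18
eef_pos: [459.9, -4.2, 121.4]
ee_rot: [0.892, 3.012, 0.0]
wrist_force: [0.3, -0.4, -5.5]
gripper_width: 22.1
grip_force: 30.0
```

{"api": "carry_out", "payload": {"targets": [[0, 0, 0, 0.001, 0], [0, 0, 0, 0.001, 0]]}}

```text
time: 6.42
eef_pos: [459.8, -4.2, 120.3]
ee_rot: [0.892, 3.012, -0.0]
wrist_force: [0.1, 0.5, -6.2]
gripper_width: 21.7
grip_force: 30.0
```

{"api": "carry_out", "payload": {"targets": [[0, 0, 0, 0.001, 0], [0, 0, 0, 0.001, 0]]}}

```text
time: 6.68
eef_pos: [459.9, -4.2, 119.4]
ee_rot: [0.892, 3.012, -0.0]
wrist_force: [-0.8, -0.6, -3.8]
gripper_width: 21.6
grip_force: 30.0
```

{"api": "carry_out", "payload": {"targets": [[0, 0, 0, 0.001, 0], [0, 0, 0, 0.001, 0]]}}

```text
time: 6.92
eef_pos: [460.4, -4.2, 119.1]
ee_rot: [0.891, 3.01, 0.0]
wrist_force: [0.1, 1.5, 6.0]
gripper_width: 21.9
grip_force: 30.0
```

{"api": "carry_out", "payload": {"targets": [[0.7, 0, 0, 0, 0], [0.7, 0, 0, 0, 0], [0.7, 0, 0, 0, 0], [0.7, 0, 0, 0, 0], [0.7, 0, 0, 0, 0]]}}

```text
time: 7.55
eef_pos: [459.8, -4.2, 118.2]
ee_rot: [-0.892, -3.012, 0.0]
wrist_force: [0.2, -0.2, -1.5]
gripper_width: 61.7
grip_force: 0.0
```

{"api": "carry_out", "payload": {"targets": [[0.7, 0, 0, -0.03, 0], [0.7, 0, 0, -0.09, 0], [0.7, 0, 0, -0.15, 0], [0.7, 0, 0, -0.2, 0], [0.7, 0, 0, -0.2, 0]]}}

```text
time: 8.18
eef_pos: [460.6, -4.4, 321.5]
ee_rot: [0.89, 3.005, 0.0]
wrist_force: [0.9, 0.4, -0.9]
gripper_width: 61.8
grip_force: 0.0
```

```bash
python3 - <<'E'
from h import *;from rig import get_state,viewer
import pickle
s=get_state();c=viewer.read_camera("wrist");pickle.dump((s,c),open("w3.pkl","wb"))
C=cam(c,s);r=mask(c["pixels"],"red");r=comp(r,(323,225),80);rr=r[r[:,1]<235]
print(s["gripper_width"],"jar on mat, lid circle",tool(s,fitcircle(rays(C,rr,91),33.),91))
print(s["time"],s["eef_pos"],plan(s,(606,-224,330),80.4),plan(s,(606,-224,330),-9.6))
E
```

```text
61.793079330437784 jar on mat, lid circle [[ 2.7 -0.3]]
8.175 [460.60248802  -4.35926331 321.47216334] [array([-0.2416, -0.1051, -0.0071]), 'turns', [np.float64(-0.204), np.float64(1.3668)], 'q6', np.float64(-1.26), 'y at 57.0'] [array([-0.2416, -0.1051, -0.0071]), 'turns', [np.float64(0.5814), np.float64(-0.9894)], 'q6', np.float64(-1.26), 'y at 57.0']
```

{"api": "carry_out", "payload": {"targets": [[0.7, -0.05, -0.022, -0.007, -0.06], [0.7, -0.105, -0.045, -0.007, -0.13], [0.7, -0.16, -0.07, -0.007, -0.204], [0.7, -0.21, -0.092, -0.007, -0.204], [0.7, -0.2416, -0.105, -0.007, -0.204]]}}

```text
time: 8.85
eef_pos: [605.9, -226.0, 322.1]
ee_rot: [-0.265, -3.126, -0.003]
wrist_force: [-0.8, -0.2, -0.1]
gripper_width: 61.9
grip_force: 0.0
```

{"api": "carry_out", "payload": {"targets": [[0.7, 0, 0, 0, 0], [0.7, 0, 0, 0, 0], [0.7, 0, 0, 0, 0]]}}

```text
time: 9.22
eef_pos: [604.9, -222.7, 325.5]
ee_rot: [-0.262, -3.131, -0.0]
wrist_force: [-0.2, 0.0, 0.5]
gripper_width: 61.6
grip_force: 0.0
```

```bash
python3 - <<'E'
from h import *;from rig import get_state,viewer
import pickle
s=get_state();c=viewer.read_camera("wrist");pickle.dump((s,c),open("w4.pkl","wb"));im=c["pixels"]
cv2.imwrite("pics/w4.png",im);C=cam(c,s)
print(s["time"],s["eef_pos"],plan(s,(606,-224,330),80.4))
g=comp(mask(im,"red"),(323,200),60);dr=rect(rays(C,g,45));print("deck",dr,tool(s,dr[0],45))
r=comp(mask(im,"green"),(323,220),60);rr=r[r[:,1]<235];print("lid circle",tool(s,fitcircle(rays(C,rr,130),33.),130))
lo=r[r[:,1]>r[:,1].max()-6];print("handle end",tool(s,rays(C,(lo[:,0].mean(),r[:,1].max()+.5),167),167))
E
```

```text
9.225 [ 604.91490474 -222.73824243  325.46434966] [array([-0.0013, -0.0011, -0.0045]), 'turns', [np.float64(0.0004), np.float64(-1.5704)], 'q6', np.float64(-1.94), 'y at 80.4']
deck (array([ 607.5, -224.2]), array([113.7, 112.4]), 80.4) [[-2.8 -1. ]]
lid circle [[-0.4 -1.4]]
handle end [[-29.  -1.]]
```

View pics/w4.png

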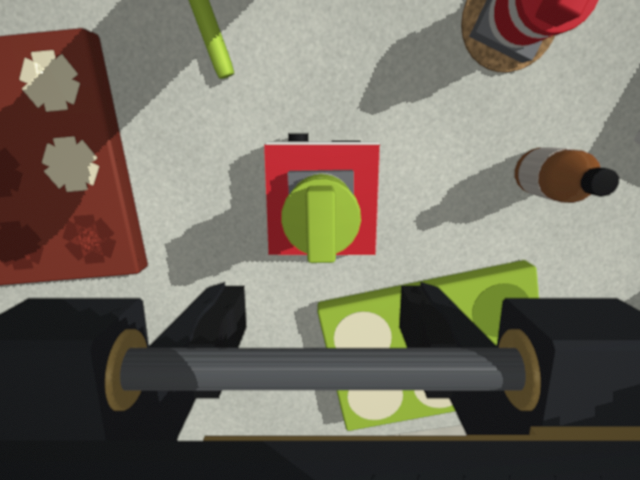

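The wrist view shows the green jar's handle at (322,225), aligned with tool x. The jar is on the red base and the red jar is standing on the mat. I can grasp the green jar the same way.

{"api": "carry_out", "payload": {"targets": [[0.7, -0.001, -0.001, 0.06, 0], [0.7, -0.001, -0.001, 0.11, 0], [0.7, -0.001, -0.001, 0.15, 0], [0.7, -0.001, -0.001, 0.168, 0], [0.7, -0.001, -0.001, 0.168, 0]]}}

```text
time: 9.9
eef_pos: [605.6, -224.2, 156.5]
ee_rot: [-0.262, -3.129, -0.002]
wrist_force: [-0.8, 0.3, 0.5]
gripper_width: 61.6
grip_force: 0.0
```

{"api": "carry_out", "payload": {"targets": [[0.7, 0, 0, 0, 0], [0, 0, 0, 0, 0], [0, 0, 0, 0, 0], [0, 0, 0, 0, 0], [0, 0, 0, 0, 0]]}}

```text
time: 10.52
eef_pos: [606.1, -225.0, 157.3]
ee_rot: [0.263, 3.13, -0.0]
wrist_force: [-0.2, 1.1, 1.1]
gripper_width: 24.0
grip_force: 0.0
```

{"api": "carry_out", "payload": {"targets": [[0, 0, 0, 0, 0], [0, 0, 0, 0, 0], [0, 0, 0, 0, 0], [0, 0, 0, 0, 0]]}}

```text
time: 11.02
eef_pos: [606.1, -225.0, 157.3]
ee_rot: [0.263, 3.13, 0.0]
wrist_force: [-0.1, 0.6, -0.1]
gripper_width: 21.8
grip_force: 29.9
```

{"api": "carry_out", "payload": {"targets": [[0, 0, 0, -0.005, 0], [0, 0, 0, -0.015, 0], [0, 0, 0, -0.045, 0], [0, 0, 0, -0.1, 0], [0, 0, 0, -0.15, 0]]}}

```text
time: 11.65
eef_pos: [605.8, -224.9, 309.7]
ee_rot: [0.263, 3.13, -0.001]
wrist_force: [-0.2, 0.2, -3.8]
gripper_width: 22.0
grip_force: 29.9
```

```bash
python3 - <<'E'
from h import *;from rig import get_state,viewer
import pickle
s=get_state();d={n:viewer.read_camera(n) for n in("top","scene","wrist")};pickle.dump((s,d),open("w5.pkl","wb"))
print(s["time"],s["eef_pos"],s["gripper_width"],s["wrist_force"],plan(s,(586,201.3,305),57))
out=np.zeros((400,800,3),np.uint8)
for i,n in enumerate(("top","scene")):
    C=cam(d[n]);im=d[n]["pixels"]
    u,v=project(C,(585.5,201,50))[0].astype(int);out[:,i*400:i*400+400]=cv2.resize(im[v-25:v+25,u-25:u+25],(400,400),interpolation=cv2.INTER_NEAREST);print(n,u,v)
    g=comp(mask(im,"green"),(u,v));print("deck",rect(rays(C,g,45)))
    m=np.zeros(im.shape[:2],np.uint8);cv2.drawContours(m,[g.reshape(-1,1,2)],-1,255,-1)
    h=cv2.cvtColor(im,cv2.COLOR_BGR2HSV);m=cv2.erode(m,np.ones((5,5)))&cv2.inRange(h,(0,0,0),(180,110,255))
    c=comp(m,(u,v),20);print("drive@55",rect(rays(C,c,55)),len(c))
cv2.imwrite("pics/drive.png",out)
E
```

```text
11.65 [ 605.82828967 -224.88277517  309.65472039] 21.9918444906373 [-0.20573511  0.16756451 -3.80026623] [array([0.0908, 0.4169, 0.0045]), 'turns', [np.float64(0.204), np.float64(-1.3668)], 'q6', np.float64(-1.94), 'y at 80.4']
top 267 207
deck (array([584.9, 201.3]), array([115.7, 114.6]), 57.2)
drive@55 (array([584. , 201.8]), array([30.3, 29.2]), 57.0) 34
scene 372 224
deck (array([585.5, 200.4]), array([117.4, 119.2]), 57.0)
drive@55 (array([586.4, 198.4]), array([32.8, 33.1]), 57.2) 37
```

View pics/drive.png

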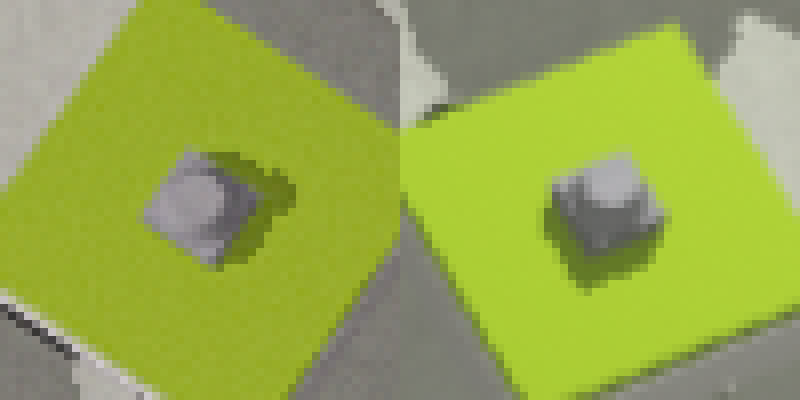

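Both views show the bare square drive, centred on the green deck near (585.5, 200.8) with yaw 57.

{"api": "carry_out", "payload": {"targets": [[0, 0.012, 0.05, 0, 0.03], [0, 0.024, 0.11, 0, 0.07], [0, 0.037, 0.17, 0, 0.11], [0, 0.05, 0.23, 0, 0.15], [0, 0.063, 0.29, 0, 0.204]]}}

```text
time: 12.42
eef_pos: [591.5, 73.4, 305.3]
ee_rot: [-0.896, -3.007, 0.001]
wrist_force: [-0.4, 0.1, -3.5]
gripper_width: 21.7
grip_force: 30.0
```

```bash
python3 - <<'E'
from h import *;from rig import get_state
s=get_state();print(s["eef_pos"],plan(s,(586.1,200.7,305),57.1))
E
```

```text
[591.51444489  73.37410301 305.29443713] [array([0.0742, 0.1036, 0.0003]), 'turns', [np.float64(-0.0025), np.float64(1.5683)], 'q6', np.float64(-1.07), 'y at 56.8']
```

{"api": "carry_out", "payload": {"targets": [[0, 0.03, 0.04, 0, -0.001], [0, 0.055, 0.078, 0, -0.001], [0, 0.07, 0.098, 0, -0.001], [0, 0.074, 0.104, 0, -0.001], [0, 0.074, 0.104, 0, -0.001]]}}

```text
time: 13.05
eef_pos: [586.9, 198.5, 306.2]
ee_rot: [-0.889, -3.012, 0.002]
wrist_force: [-0.4, 0.1, -3.7]
gripper_width: 21.7
grip_force: 30.0
```

{"api": "carry_out", "payload": {"targets": [[0, 0, 0, 0.03, 0], [0, 0, 0, 0.06, 0], [0, 0, 0, 0.09, 0], [0, 0, 0, 0.11, 0], [0, 0, 0, 0.11, 0]]}}

```text
time: 13.68
eef_pos: [586.6, 197.5, 195.7]
ee_rot: [-0.891, -3.009, 0.003]
wrist_force: [-0.5, 0.3, -2.7]
gripper_width: 21.7
grip_force: 30.0
```

```bash
python3 - <<'E'
from h import *;from rig import get_state
s=get_state();print(s["eef_pos"],s["wrist_force"],plan(s,(586.1,200.7,157.3),57.1))
E
```

```text
[586.62167918 197.54600513 195.71607334] [-0.53688381  0.2992278  -2.66329659] [array([0.0021, 0.0025, 0.0384]), 'turns', [np.float64(-0.0006), np.float64(1.5702)], 'q6', np.float64(-0.86), 'y at 57.0']
```

{"api": "carry_out", "payload": {"targets": [[0, 0.002, 0.0025, 0, 0], [0, 0.002, 0.0025, 0.008, 0], [0, 0.002, 0.0025, 0.016, 0], [0, 0.002, 0.0025, 0.016, 0], [0, 0.002, 0.0025, 0.016, 0]]}}

```text
time: 14.3
eef_pos: [586.7, 202.2, 181.4]
ee_rot: [0.889, 3.013, 0.0]
wrist_force: [0.0, 0.1, -2.8]
gripper_width: 22.0
grip_force: 30.0
```

```bash
python3 - <<'E'
from h import *;from rig import get_state
s=get_state();print(s["eef_pos"],s["wrist_force"],plan(s,(586.1,200.7,157.3),57.1))
E
```

```text
[586.74002441 202.20564431 181.35807902] [ 0.01965495  0.11679606 -2.76398403] [array([-0.0003, -0.0016,  0.0241]), 'turns', [np.float64(0.0002), np.float64(-1.5705)], 'q6', np.float64(-0.86), 'y at 57.1']
```

{"api": "carry_out", "payload": {"targets": [[0, 0, -0.0015, 0.002, 0], [0, 0, -0.0015, 0.004, 0], [0, 0, -0.0015, 0.006, 0], [0, 0, -0.0015, 0.008, 0], [0, 0, -0.0015, 0.008, 0]]}}

```text
time: 14.92
eef_pos: [585.8, 200.9, 173.1]
ee_rot: [-0.889, -3.013, 0.0]
wrist_force: [-0.6, -0.1, -3.1]
gripper_width: 22.0
grip_force: 30.0
```

{"api": "carry_out", "payload": {"targets": [[0, 0, 0, 0.001, 0], [0, 0, 0, 0.002, 0], [0, 0, 0, 0.003, 0], [0, 0, 0, 0.003, 0]]}}

```text
time: 15.42
eef_pos: [585.8, 200.9, 170.2]
ee_rot: [-0.889, -3.013, 0.0]
wrist_force: [-0.0, -0.2, -3.8]
gripper_width: 21.4
grip_force: 30.0
```

{"api": "carry_out", "payload": {"targets": [[0, 0, 0, 0.001, 0], [0, 0, 0, 0.002, 0], [0, 0, 0, 0.003, 0], [0, 0, 0, 0.004, 0], [0, 0, 0, 0.004, 0]]}}

```text
time: 16.05
eef_pos: [585.8, 200.9, 166.1]
ee_rot: [-0.889, -3.013, 0.0]
wrist_force: [-0.1, -0.2, -4.3]
gripper_width: 21.8
grip_force: 30.0
```

{"api": "carry_out", "payload": {"targets": [[0, 0, 0, 0.001, 0], [0, 0, 0, 0.002, 0], [0, 0, 0, 0.003, 0], [0, 0, 0, 0.004, 0], [0, 0, 0, 0.005, 0]]}}

```text
time: 16.68
eef_pos: [585.9, 200.9, 161.2]
ee_rot: [-0.889, -3.013, -0.0]
wrist_force: [0.4, 0.0, -3.4]
gripper_width: 21.8
grip_force: 30.0
```

Inside the bore, no contact force. I'll finish the descent.

{"api": "carry_out", "payload": {"targets": [[0, 0, 0, 0.001, 0], [0, 0, 0, 0.002, 0], [0, 0, 0, 0.0025, 0], [0, 0, 0, 0.003, 0], [0, 0, 0, 0.003, 0]]}}

```text
time: 17.3
eef_pos: [585.8, 200.9, 158.2]
ee_rot: [-0.889, -3.013, 0.0]
wrist_force: [-0.2, 0.5, -3.4]
gripper_width: 22.1
grip_force: 30.0
```

{"api": "carry_out", "payload": {"targets": [[0, 0, 0, 0.0005, 0], [0, 0, 0, 0.001, 0]]}}

```text
time: 17.55
eef_pos: [586.0, 200.9, 157.4]
ee_rot: [0.889, 3.013, 0.0]
wrist_force: [0.3, -0.2, -0.5]
gripper_width: 21.5
grip_force: 30.0
```

Contact is just starting and the jar is seated. I'll release, rise, and go over the red jar on the mat.

{"api": "carry_out", "payload": {"targets": [[0.7, 0, 0, 0.0005, 0], [0.7, 0, 0, 0.0005, 0], [0.7, 0, 0, 0.0005, 0], [0.7, 0, 0, 0.0005, 0], [0.7, 0, 0, 0.0005, 0]]}}

```text
time: 18.18
eef_pos: [585.9, 200.9, 156.8]
ee_rot: [0.889, 3.013, 0.0]
wrist_force: [1.2, 0.0, -0.2]
gripper_width: 61.7
grip_force: 0.0
```

{"api": "carry_out", "payload": {"targets": [[0.7, 0, 0, -0.02, 0], [0.7, 0, 0, -0.06, 0], [0.7, 0, 0, -0.11, 0], [0.7, 0, 0, -0.15, 0], [0.7, 0, 0, -0.15, 0]]}}

```text
time: 18.8
eef_pos: [586.4, 201.1, 310.0]
ee_rot: [0.887, 3.008, 0.004]
wrist_force: [0.8, -0.6, 0.5]
gripper_width: 61.7
grip_force: 0.0
```

```bash
python3 - <<'E'
from h import *;from rig import get_state,viewer
import pickle
s=get_state();d={n:viewer.read_camera(n) for n in("top","scene","wrist")};pickle.dump((s,d),open("w6.pkl","wb"))
print(s["time"],s["eef_pos"],plan(s,(459.9,-4.2,240),57))
cv2.imwrite("pics/w6.png",d["wrist"]["pixels"])
for n in("top","scene"):
    C=cam(d[n]);im=d[n]["pixels"];u=project(C,(606,-224.3,50))[0]
    g=comp(mask(im,"red"),u);print("deck",rect(rays(C,g,45)))
    m=np.zeros(im.shape[:2],np.uint8);cv2.drawContours(m,[g.reshape(-1,1,2)],-1,255,-1)
    h=cv2.cvtColor(im,cv2.COLOR_BGR2HSV);m=cv2.erode(m,np.ones((5,5)))&cv2.inRange(h,(0,0,0),(180,110,255))
    c=comp(m,u,20);print("drive@55",rect(rays(C,c,55)),len(c))
E
```

```text
18.8 [586.42338156 201.08026867 310.00783938] [array([-0.0048, -0.2414,  0.069 ]), 'turns', [np.float64(0.0011), np.float64(-1.5697)], 'q6', np.float64(-0.86), 'y at 57.1']
deck (array([ 605.7, -223.9]), array([114.1, 114.6]), 80.4)
drive@55 (array([ 604.2, -222.8]), array([30.1, 30.1]), 81.3) 40
deck (array([ 606.4, -225.1]), array([114.4, 114.1]), 80.3)
drive@55 (array([ 607.2, -225.9]), array([29.5, 28.2]), 78.3) 36
```

View pics/w6.png

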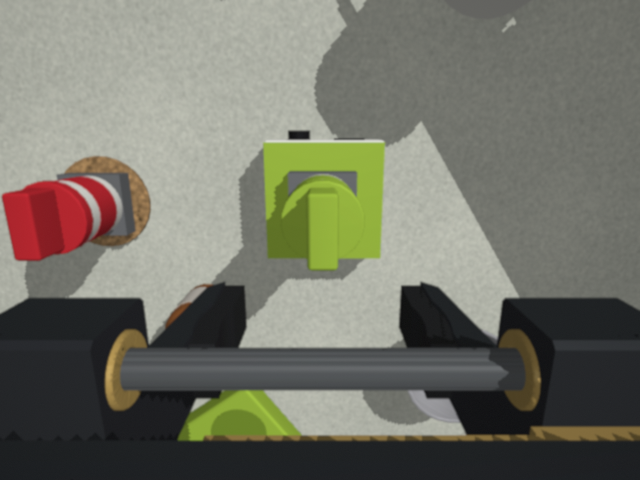

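The green jar is seated squarely on the green base (lid at about (323,215)), and the red jar is upright on the mat at the left.

{"api": "carry_out", "payload": {"targets": [[0.7, -0.001, -0.055, 0.01, 0], [0.7, -0.002, -0.115, 0.03, 0], [0.7, -0.003, -0.175, 0.06, 0], [0.7, -0.0045, -0.225, 0.07, 0], [0.7, -0.0045, -0.2415, 0.07, 0]]}}

```text
time: 19.58
eef_pos: [456.5, -5.8, 235.1]
ee_rot: [-0.892, -3.008, 0.0]
wrist_force: [0.1, 0.1, -0.0]
gripper_width: 61.6
grip_force: 0.0
```

{"api": "carry_out", "payload": {"targets": [[0.7, 0, 0, 0, 0], [0.7, 0, 0, 0.03, 0], [0.7, 0, 0, 0.06, 0], [0.7, 0, 0, 0.06, 0], [0.7, 0, 0, 0.06, 0]]}}

```text
time: 20.2
eef_pos: [459.4, -3.8, 177.7]
ee_rot: [0.887, 3.012, 0.0]
wrist_force: [-0.2, 0.7, -0.1]
gripper_width: 61.5
grip_force: 0.0
```

```bash
python3 - <<'E'
from h import *;from rig import get_state
s=get_state();print(s["eef_pos"],plan(s,(459.9,-4.2,118.6),57))
E
```

```text
[459.44136403  -3.83264237 177.67438052] [array([-0.0005, -0.0001,  0.0591]), 'turns', [np.float64(0.0016), np.float64(-1.5692)], 'q6', np.float64(-1.27), 'y at 57.2']
```

{"api": "carry_out", "payload": {"targets": [[0.7, 0, 0, 0.025, 0.001], [0.7, 0, 0, 0.05, 0.001], [0.7, 0, 0, 0.059, 0.001], [0, 0, 0, 0.059, 0.001], [0, 0, 0, 0.059, 0.001]]}}

```text
time: 20.82
eef_pos: [459.1, -4.4, 118.7]
ee_rot: [0.891, 3.011, 0.0]
wrist_force: [-0.9, -0.2, 0.8]
gripper_width: 44.3
grip_force: 0.0
```

{"api": "carry_out", "payload": {"targets": [[0, 0, 0, 0, 0], [0, 0, 0, 0, 0], [0, 0, 0, 0, 0], [0, 0, 0, 0, 0], [0, 0, 0, 0, 0]]}}

```text
time: 21.45
eef_pos: [458.8, -4.3, 118.0]
ee_rot: [0.892, 3.012, 0.0]
wrist_force: [-0.4, 1.9, 4.4]
gripper_width: 21.7
grip_force: 29.9
```

{"api": "carry_out", "payload": {"targets": [[0, 0, 0, -0.01, 0], [0, 0, 0, -0.05, 0], [0, 0, 0, -0.1, 0], [0, 0, 0, -0.15, 0], [0, 0, 0, -0.165, 0]]}}

```text
time: 22.08
eef_pos: [458.5, -4.4, 285.5]
ee_rot: [0.891, 3.009, -0.0]
wrist_force: [0.1, 0.5, -6.0]
gripper_width: 21.8
grip_force: 30.0
```

```bash
python3 - <<'E'
from h import *;from rig import get_state
s=get_state();print(s["time"],s["eef_pos"],s["wrist_force"],plan(s,(606.5,-224.7,285),80.4))
E
```

```text
22.075 [458.53838383  -4.42241945 285.54492039] [ 0.11080862  0.45946114 -6.0487632 ] [array([-0.244 , -0.1042,  0.0013]), 'turns', [np.float64(-0.2041), np.float64(1.3667)], 'q6', np.float64(-1.26), 'y at 57.0']
```

{"api": "carry_out", "payload": {"targets": [[0, -0.05, -0.022, 0, -0.06], [0, -0.1, -0.043, 0, -0.13], [0, -0.155, -0.066, 0, -0.204], [0, -0.21, -0.09, 0, -0.204], [0, -0.2437, -0.104, 0, -0.204]]}}

```text
time: 22.7
eef_pos: [606.6, -226.6, 281.4]
ee_rot: [-0.265, -3.127, -0.001]
wrist_force: [0.9, -0.3, -5.0]
gripper_width: 21.9
grip_force: 30.0
```

{"api": "carry_out", "payload": {"targets": [[0, 0, 0, 0, 0], [0, 0, 0, 0.03, 0], [0, 0, 0, 0.06, 0], [0, 0, 0, 0.08, 0], [0, 0, 0, 0.08, 0]]}}

```text
time: 23.32
eef_pos: [605.2, -223.1, 201.3]
ee_rot: [-0.262, -3.126, -0.003]
wrist_force: [-0.2, -0.4, -5.0]
gripper_width: 21.7
grip_force: 30.0
```

{"api": "carry_out", "payload": {"targets": [[0, 0, 0, 0, 0], [0, 0, 0, 0, 0]]}}

```text
time: 23.58
eef_pos: [606.5, -224.2, 204.0]
ee_rot: [0.263, 3.129, -0.001]
wrist_force: [-0.6, -0.3, -5.1]
gripper_width: 21.6
grip_force: 30.0
```

```bash
python3 - <<'E'
from h import *;from rig import get_state
s=get_state();print(s["eef_pos"],s["wrist_force"],plan(s,(606.2,-224.5,157),80.4))
E
```

```text
[ 606.47017989 -224.23995232  203.96594175] [-0.57221228 -0.33735463 -5.07140279] [array([ 0.0003, -0.0003,  0.047 ]), 'turns', [np.float64(-0.0001), np.float64(1.5707)], 'q6', np.float64(-1.94), 'y at 80.4']
```

{"api": "carry_out", "payload": {"targets": [[0, 0, 0, 0.01, 0], [0, 0, 0, 0.02, 0], [0, 0, 0, 0.026, 0], [0, 0, 0, 0.026, 0], [0, 0, 0, 0.026, 0]]}}

```text
time: 24.2
eef_pos: [606.5, -224.4, 177.0]
ee_rot: [0.263, 3.13, -0.0]
wrist_force: [0.4, -0.2, -5.4]
gripper_width: 21.6
grip_force: 30.0
```

{"api": "carry_out", "payload": {"targets": [[0, 0, 0, 0.001, 0], [0, 0, 0, 0.003, 0], [0, 0, 0, 0.005, 0], [0, 0, 0, 0.006, 0], [0, 0, 0, 0.006, 0]]}}

```text
time: 24.82
eef_pos: [606.3, -224.3, 170.7]
ee_rot: [-0.263, -3.131, -0.0]
wrist_force: [0.4, -0.4, -4.7]
gripper_width: 21.9
grip_force: 30.0
```

{"api": "carry_out", "payload": {"targets": [[0, 0, 0, 0.001, 0], [0, 0, 0, 0.002, 0], [0, 0, 0, 0.003, 0], [0, 0, 0, 0.004, 0], [0, 0, 0, 0.005, 0]]}}

```text
time: 25.45
eef_pos: [606.9, -224.5, 167.6]
ee_rot: [0.263, 3.128, -0.002]
wrist_force: [-0.7, 1.9, 11.3]
gripper_width: 21.3
grip_force: 30.0
```

{"api": "carry_out", "payload": {"targets": [[0, 0, 0, 0.001, 0], [0, 0, 0, 0.002, 0], [0, 0, 0, 0.003, 0], [0, 0, 0, 0.004, 0], [0, 0, 0, 0.004, 0]]}}

```text
time: 26.08
eef_pos: [607.3, -224.9, 167.1]
ee_rot: [0.262, 3.123, -0.006]
wrist_force: [-4.4, 1.6, 26.2]
gripper_width: 22.2
grip_force: 30.0
```

Contact came early, with the bore edge on the drive shoulder. I'll read the torque for the contact side, then back off.

```bash
python3 - <<'E'
from h import *;from rig import get_state,viewer
import pickle
s=get_state();Rm=R.from_rotvec(s["ee_rot"]).as_matrix()
f,t=s["wrist_force"],s["torque"]
f0=np.array([0,0,-5.]);print("tool f",(Rm.T@(f-f0)).round(1),"tool t",(Rm.T@t).round(2), "world t",t.round(2))
print("CoP world mm, if torque is about TCP",(-t[1]/(f[2]+5)*1e3),(t[0]/(f[2]+5)*1e3))
print(Rm[:,2].round(4))
d={n:viewer.read_camera(n) for n in("top","scene","wrist")};pickle.dump((s,d),open("w7.pkl","wb"))
cv2.imwrite("pics/w7.png",d["wrist"]["pixels"])
E
```

```text
tool f [  4.4   0.7 -31.2] tool t [-0.46  0.9  -0.01] world t [0.6  0.81 0.01]
CoP world mm, if torque is about TCP -25.974821518388666 19.26433412528462
[ 0.0069 -0.0043 -1.    ]
```

{"api": "carry_out", "payload": {"targets": [[0, 0, 0, -0.004, 0], [0, 0, 0, -0.01, 0], [0, 0, 0, -0.02, 0], [0, 0, 0, -0.03, 0], [0, 0, 0, -0.03, 0]]}}

```text
time: 26.85
eef_pos: [606.5, -224.4, 192.6]
ee_rot: [0.263, 3.129, -0.001]
wrist_force: [0.2, -0.5, -5.9]
gripper_width: 22.0
grip_force: 30.0
```

View pics/w7.png

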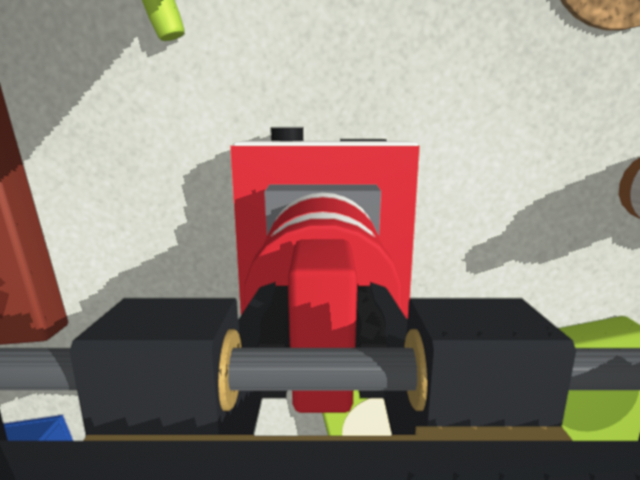

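The wrist view shows the red jar's foot (u 265–380) slightly left of the red deck's centre (u 233–419), so the deck lies about +2 mm in tool y. I'll measure this properly.

```bash
python3 - <<'E'
import pickle;from h import *;from rig import get_state,viewer
s7,d7=pickle.load(open("w7.pkl","rb"));s8=get_state();c8=viewer.read_camera("wrist")
for s,c,off in((s7,d7["wrist"],0),(s8,c8,0)):
    C=cam(c,s);im=c["pixels"];h=cv2.cvtColor(im,cv2.COLOR_BGR2HSV);zf=s["eef_pos"][2]-92
    print("TCP",s["eef_pos"].round(1),"foot top z",zf.round(1))
    r=mask(im,"red")
    for v in (155,165,175):
        u=np.flatnonzero(r[v,150:500])+150;e=tool(s,rays(C,[(u[0]-.5,v),(u[-1]+.5,v)],45),45);print("deck row",v,u[0],u[-1],e[:,1],"mid y",e[:,1].mean().round(2))
    col=[np.flatnonzero(r[120:190,x])[0]+119.5 for x in range(250,400,10)]
    e=tool(s,rays(C,[(x,y) for x,y in zip(range(250,400,10),col)],45),45);print("deck far edge x",np.median(e[:,0]),"-> centre",np.median(e[:,0])-60, "slope deg",np.degrees(np.polyfit(e[:,1],e[:,0],1)[0]).round(2))
    g=cv2.inRange(h,(0,0,60),(180,90,200));g[:150]=0;g[230:]=0;g[:,:240]=0;g[:,405:]=0
    ed=[]
    for x in range(285,365,8):
        y=np.flatnonzero(g[:,x]);ed.append((x,y[0]-.5))
    e=tool(s,rays(C,ed,zf),zf);print("foot edge x",np.median(e[:,0]),"-> centre",np.median(e[:,0])-32,"slope",np.degrees(np.polyfit(e[:,1],e[:,0],1)[0]).round(2))
    for v in (int(np.median([q[1] for q in ed]))+k for k in(5,9,13)):
        u=np.flatnonzero(g[v]);e=tool(s,rays(C,[(u[0]-.5,v),(u[-1]+.5,v)],zf),zf);print("foot row",v,u[0],u[-1],"mid y",e[:,1],e[:,1].mean().round(2))
E
```

```text
TCP [ 607.3 -224.9  167.1] foot top z 75.1
deck row 155 232 417 [-56.2  58.8] mid y 1.3
deck row 165 232 416 [-56.5  58.5] mid y 1.0
deck row 175 233 415 [-56.3  58.3] mid y 1.0
deck far edge x 58.4 -> centre -1.6000000000000014 slope deg -0.09
foot edge x 38.9 -> centre 6.899999999999999 slope -0.0
foot row 189 267 378 mid y [-31.1  31.2] 0.05
foot row 193 265 380 mid y [-32.3  32.4] 0.05
foot row 197 265 380 mid y [-32.4  32.5] 0.05
TCP [ 606.5 -224.4  192.6] foot top z 100.6
deck row 155 239 407 [-57.2  58.1] mid y 0.45
deck row 165 240 406 [-56.8  57.8] mid y 0.5
deck row 175 241 406 [-56.5  58.1] mid y 0.8
deck far edge x 56.8 -> centre -3.200000000000003 slope deg -0.0
foot edge x 38.3 -> centre 6.299999999999997 slope -0.0
foot row 190 266 378 mid y [-31.7  31.3] -0.2
foot row 194 265 379 mid y [-32.3  31.9] -0.2
foot row 198 240 379 mid y [-46.4  32. ] -7.2
```

```bash
python3 - <<'E'
import pickle;from h import *
def prof(s,c,name):
    im=c["pixels"];h=cv2.cvtColor(im,cv2.COLOR_BGR2HSV);C=cam(c,s);z=s["eef_pos"][2]-112
    # foot edge: horizontal gradient peak in rows 160..220, per column
    sat=h[:,300:345,1].mean(1);val=h[:,300:345,2].mean(1)
    print(name,"sat",[(y,int(sat[y]),int(val[y])) for y in range(172,212,2)])
    t=[(v,tool(s,rays(C,(322,v),z),z)[0,0]) for v in (180,185,190)];print("  underside-plane x at rows",t)
s,c,t=pickle.load(open("w2.pkl","rb"));prof(s,c,"red first grasp")
s,d=pickle.load(open("w5.pkl","rb"));prof(s,d["wrist"],"green")
s,d=pickle.load(open("w7.pkl","rb"));prof(s,d["wrist"],"red now")
E
```

```text
red first grasp sat [(172, 163, 209), (174, 164, 209), (176, 164, 209), (178, 164, 209), (180, 164, 209), (182, 164, 208), (184, 164, 208), (186, 164, 208), (188, 164, 208), (190, 164, 208), (192, 129, 169), (194, 12, 105), (196, 9, 103), (198, 7, 120), (200, 6, 156), (202, 23, 185), (204, 102, 186), (206, 169, 180), (208, 196, 178), (210, 198, 178)]
  underside-plane x at rows [(180, np.float64(39.0)), (185, np.float64(36.0)), (190, np.float64(33.0))]
green sat [(172, 194, 217), (174, 194, 217), (176, 194, 217), (178, 194, 217), (180, 194, 217), (182, 194, 217), (184, 135, 190), (186, 73, 177), (188, 71, 174), (190, 71, 166), (192, 57, 141), (194, 12, 91), (196, 10, 88), (198, 8, 114), (200, 5, 142), (202, 18, 161), (204, 84, 157), (206, 141, 149), (208, 166, 146), (210, 167, 146)]
  underside-plane x at rows [(180, np.float64(39.0)), (185, np.float64(36.0)), (190, np.float64(32.9))]
red now sat [(172, 192, 224), (174, 192, 223), (176, 193, 223), (178, 192, 224), (180, 193, 223), (182, 192, 224), (184, 128, 164), (186, 7, 95), (188, 10, 95), (190, 10, 106), (192, 7, 134), (194, 7, 167), (196, 18, 184), (198, 91, 176), (200, 163, 167), (202, 193, 165), (204, 195, 165), (206, 195, 165), (208, 195, 165), (210, 194, 168)]
  underside-plane x at rows [(180, np.float64(39.0)), (185, np.float64(36.0)), (190, np.float64(33.0))]
```

The red jar now sits about 4 mm further along tool +x in the grip than at its first grasp (foot edge at row 184.5 against 192.5). I'll shift −4 mm in tool x and retry.

{"api": "carry_out", "payload": {"targets": [[0, -0.0042, 0.0004, 0, 0], [0, -0.0042, 0.0004, 0.005, 0], [0, -0.0042, 0.0004, 0.012, 0], [0, -0.0042, 0.0004, 0.016, 0], [0, -0.0042, 0.0004, 0.016, 0]]}}

```text
time: 27.52
eef_pos: [610.4, -224.5, 175.2]
ee_rot: [-0.263, -3.13, -0.001]
wrist_force: [0.3, -0.0, -4.8]
gripper_width: 21.4
grip_force: 30.0
```

{"api": "carry_out", "payload": {"targets": [[0, 0, 0, 0.002, 0], [0, 0, 0, 0.004, 0], [0, 0, 0, 0.006, 0], [0, 0, 0, 0.007, 0], [0, 0, 0, 0.008, 0]]}}

```text
time: 28.15
eef_pos: [610.5, -224.6, 167.7]
ee_rot: [0.263, 3.13, -0.0]
wrist_force: [-0.4, -0.1, -5.1]
gripper_width: 21.6
grip_force: 30.0
```

{"api": "carry_out", "payload": {"targets": [[0, 0, 0, 0.001, 0], [0, 0, 0, 0.002, 0], [0, 0, 0, 0.003, 0], [0, 0, 0, 0.003, 0]]}}

```text
time: 28.65
eef_pos: [610.5, -224.6, 164.7]
ee_rot: [-0.263, -3.13, -0.0]
wrist_force: [0.3, -0.7, -4.4]
gripper_width: 21.8
grip_force: 30.0
```

Below the shoulder with no contact. Continuing.

{"api": "carry_out", "payload": {"targets": [[0, 0, 0, 0.001, 0], [0, 0, 0, 0.002, 0], [0, 0, 0, 0.003, 0], [0, 0, 0, 0.004, 0], [0, 0, 0, 0.005, 0]]}}

```text
time: 29.28
eef_pos: [610.5, -224.6, 159.7]
ee_rot: [0.263, 3.131, 0.0]
wrist_force: [0.3, -0.6, -5.3]
gripper_width: 21.9
grip_force: 30.0
```

{"api": "carry_out", "payload": {"targets": [[0, 0, 0, 0.0008, 0], [0, 0, 0, 0.0016, 0], [0, 0, 0, 0.0016, 0]]}}

```text
time: 29.65
eef_pos: [610.6, -224.6, 158.6]
ee_rot: [0.263, 3.13, -0.0]
wrist_force: [-1.7, 0.2, -1.2]
gripper_width: 21.7
grip_force: 30.0
```

{"api": "carry_out", "payload": {"targets": [[0, 0, 0, 0.0005, 0], [0, 0, 0, 0.001, 0]]}}

```text
time: 29.9
eef_pos: [610.7, -224.7, 158.6]
ee_rot: [0.263, 3.129, -0.001]
wrist_force: [-5.1, 1.4, 9.2]
gripper_width: 21.9
grip_force: 30.0
```

{"api": "carry_out", "payload": {"targets": [[0.7, 0, 0, 0, 0], [0.7, 0, 0, 0, 0], [0.7, 0, 0, 0, 0], [0.7, 0, 0, 0, 0], [0.7, 0, 0, 0, 0]]}}

```text
time: 30.52
eef_pos: [610.5, -224.6, 157.1]
ee_rot: [-0.263, -3.13, -0.0]
wrist_force: [-0.3, -0.0, 0.9]
gripper_width: 61.9
grip_force: 0.0
```

{"api": "carry_out", "payload": {"targets": [[0.7, 0, 0, -0.02, 0], [0.7, 0, 0, -0.06, 0], [0.7, 0, 0, -0.11, 0], [0.7, 0, 0, -0.16, 0], [0.7, 0, 0, -0.17, 0]]}}

```text
time: 31.15
eef_pos: [610.9, -224.7, 330.9]
ee_rot: [0.263, 3.125, -0.004]
wrist_force: [-0.1, 0.0, -0.3]
gripper_width: 61.7
grip_force: 0.0
```

{"api": "carry_out", "payload": {"targets": [[0.7, 0.06, 0, 0, 0], [0.7, 0.12, 0, 0, 0], [0.7, 0.16, 0, 0, 0], [0.7, 0.16, 0, 0, 0], [0.7, 0.16, 0, 0, 0]]}}

```text
time: 31.78
eef_pos: [453.3, -198.1, 326.7]
ee_rot: [-0.263, -3.13, -0.0]
wrist_force: [-0.0, -0.8, 0.8]
gripper_width: 61.8
grip_force: 0.0
```

```bash
python3 - <<'E'
from h import *;from rig import get_state,viewer
s=get_state();sc=viewer.read_camera("scene");w=viewer.read_camera("wrist")["pixels"];C=cam(sc);im=sc["pixels"]
print(s["time"],s["eef_pos"],s["wrist_force"])
o=np.zeros((400,800,3),np.uint8)
for i,p in enumerate(((606,-224,90),(585,201,90))):
    u,v=project(C,p)[0].astype(int);o[:,i*400:i*400+400]=cv2.resize(im[v-50:v+50,u-50:u+50],(400,400),interpolation=cv2.INTER_CUBIC)
cv2.imwrite("pics/end.png",o)
E
```

```text
31.775 [ 453.27410069 -198.08648563  326.6937612 ] [-0.04753505 -0.79296212  0.79316453]
```

View pics/end.png

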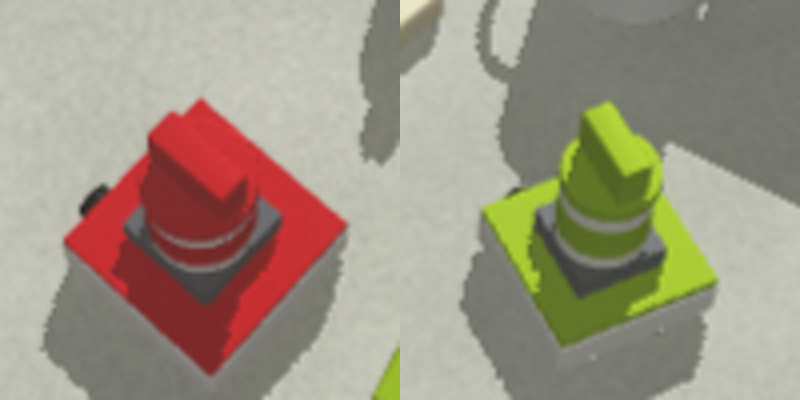

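Both jars stand flat and centred on their own bases: red foot around (205,250), green foot around (600,250). I'll hand in.

```bash
python3 -c "
from rig import ticket;print(ticket.hand_in())"
```

```text
the job is handed in; nothing more can be done
None
```

The jars are swapped and the job is handed in at about 32 s: in the last picture each jar stands upright and fully down on its own base, and the red jar needed a second try (about 31 N contact on the first), but the judge's verdict was not returned.

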